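# Restock the first-in-first-out tin lane through its sprung flaps

### The arm

A 6-joint arm with a two-finger parallel gripper is mounted at the origin on a cart in front of the work surface, level with it; the furniture and walls round the work are solid. World frame = base frame: x ahead of the robot, y to its left, z up, the work surface at z = 0. Lengths are in m, angles in rad, forces in N, time in s.
With the tool pointing down it reaches from about 0.35 to 0.775 m from the base axis. Payload 5.5 kg.
Tool frame: the origin (TCP) lies at the very end of the fingers, on their centre line; the grasp point (between the pads) lies env.pinch_z behind it (env.pinch_z is the distance from the TCP to the grasp point, in m); z points along the fingers, y is the line along which they close (so a half turn about z gives the same grasp; the last joint's range is limited). The gripper opens to 85 mm and grips with 20 to 120 N. Pads are 22 mm wide; open, the fingers measure 114 mm over their backs; the gripper's body (76 mm by 85 mm) begins 54 mm behind the grasp point. The pads swing forward as they close: fully open they stand 13 mm farther back than shut.
Start: joints at [-1.302, 0.313, 0.046, 1.304, 0, 1.431], TCP at [0.229, -0.528, 0.231] pointing down, gripper open.
Joint ranges: [-2.76, 2.76], [-0.86, 1.69], [-1.03, 1.26], [-2.2, 2.34], [-1.47, 1.5], [-3.14, 3.14]. Speed limits (rad/s): [2.57, 2.57, 3.14, 3.14, 3.14, 3.14].

### API

Orientations are given as a unit quaternion [w, x, y, z].
In Python, from workcell import env, eyes gives the robot as it stands.
- The arm moves only by the shell command python3 -m jog 'ROWS' [FORCE]. ROWS is JSON, one flat list of numbers, 7 for each row, row after row: the shift along the world's x, y, z as a fraction of full scale, then the turn, a rotation vector about the world's x, y, z as a fraction of full scale, then the opening, from -1 (shut) to 1 (fully open), so that 0 is half open. A call has 1 to 12 rows; each row is the pose to reach, as a shift and turn from the pose commanded when the call began, turning the shorter way round; what a row does not reach only later rows make up. Full scale, the value 1, is 20 cm for a shift and pi rad for a turn. A row lasts 1/12 s, in which the tool goes at most 41.7 mm and 7.16 degrees, less where a joint would pass 70% of its speed; a pose out of reach is approached as far as the arm can. A call with a number of a shift or a turn outside -1 to 1 is refused whole. A call with a gripper value outside its range is refused whole. The fingers move at their own pace and stop on an object; FORCE is the grip in N (left out, the last holds). Time passes only in rows, so rows that repeat a pose let the fingers close. It gives the time, the measured TCP pose, the force, the opening and the grip force at its end, in the units of the state.
- env.get_state(): the state, without advancing time (a new reading comes with each control period).
- eyes.read_camera(name): name is "scene" or "top" or "wrist"; returns (picture, depth): 400x640x3 uint8, red, green, blue; 400x640 float32, m along the optical axis (not along the pixel's ray), 0 where there is no reading.
- eyes.calibration(name): a dict with "fx", "fy", "cx", "cy" (pixels), "R" (3x3) and "t" (3): a world point X has camera coordinates R X + t; the wrist camera has in their place "tool_from_camera" (4x4, takes a point from camera to tool coordinates, whose origin is the TCP and whose axes are the flange's). Camera axes: x right, y down, z forward; pixel columns grow to the right and rows downward; lengths in m; the calibration is good to about 2 mm. A picture is of the moment at which its call begins: read the wrist's pose just before it. calibration takes no time and is no camera call.
- env.hand_in(): hands the job in; it is judged then, once.
The state is a dict: "clock": time; "joint_pos": joint angles; "qvel": joint speeds; "tau": joint torques, N m; "tcp_pos": TCP position; "orientation": TCP orientation; "wrist_force": force on the tool from outside, world axes, zero at the start; "ft_torque": the same for the moment, N m; "finger_gap": finger opening in m; "grip_force": force on a finger pad.
Only numpy, scipy, OpenCV 4.12 (cv2) and the standard library are available. Lean on these libraries where they do the work, as an engineer would, in place of code of your own. Each camera call takes 0.05 s, during which the arm holds its last target. There are 200 camera calls.

### The job

Restock the tin lane first-in-first-out: first pull the old round tin, left halfway down the lane, forward until it is fully home against the front stop. Then set the new round tin of the same kind on the apron at the loading end and push it in through the two sprung flaps, behind the old tin and far enough that both flaps swing fully shut behind it. Keep the tins flat and leave the two jars standing where they are.

Things in the scene. Friction and masses are not known exactly. Their poses are not given: they have to be found in the camera images.
- tin_lane: Grey sheet-steel lane for round tins, 242 long, 92 wide, 40 high, fixed. Origin on the bench, mid-width. Its x axis runs from the front stop (x = -115, right-hand end) to the loading end (x = +121, left), y across, z up. Floor top at z = 5, channel 70 wide. Front to back: open pick pocket, roofed part, flaps at x = +53, flared guides 22 high to x = +73 (90 apart there), apron 86 wide, no sides.
- roof_slot (a point): Centre of the roof slot (lane x = +8, y = 0, z = 36). The roof, x = -41 to +58, is two lips at z = 36 to 40 with a 43 wide slot along the middle, open at both ends: a tin under it cannot be lifted out, but shut fingers pointing down reach in through the slot behind a tin and drag it along.
- pick_spot (a point): On the floor of the open pick pocket (lane x = -84, y = 0): where the middle of a tin's underside is when the tin is home against the front stop. The stop is 21 high, rubber-faced; the pocket's side cheeks are 17 high and it has no roof.
- store_spot (a point): On the lane's floor (lane x = -15, y = 0): a good place for the middle of the new tin. With its middle at lane x = -20 to -3 it is behind a homed old tin and clear of the flaps' swing; further back the flaps rest on it and cannot shut.
- flap_mouth (a point): On the lane's floor in the plane of the shut flaps, mid-width (lane x = +53, y = 0).
- apron_spot (a point): On the apron (lane x = +87, y = 0): where to set the middle of the new tin before pushing it towards the front stop; its rim is then 3 short of the flaps.
- flap_left (a joint): Flap on the lane's +y side: steel leaf 36 long, 24 high (z = 8 to 33), 2.5 thick, upright hinge at lane x = +53, y = +36.5. Value 0 = shut across the mouth (cannot swing outwards), up to 1.5 rad = swung inwards, towards the front stop, folded into the side recess. A light spring (0.5 N at its edge when shut, 1.2 N wide open) closes it in half a second when nothing holds it.
- flap_right (a joint): The mirror-image flap on the -y side, hinge at lane y = -36.5; same values and spring.
- old_tin: The old stock: round flat slip-lid tin, diameter 62, height 27, about 0.07 kg. Origin at the middle of its underside, z up. Starts on the floor of the lane, partly or wholly under the roof, its middle 78 to 96 behind the front stop; at home its middle is 31 behind the stop. Between it and the flaps there are at least 39 free.
- new_tin: The new stock: an identical round tin, diameter 62, height 27, about 0.07 kg, standing flat on the bench well to the left of the lane, with a jar between them. Origin at the middle of its underside, z up.
- jar_tall: Bystander: screw-lid jar, diameter 54, height 68, standing on the bench, either between lane and new tin, in front of a carrying case (120 high, its handle 180, so travel above that between tin and lane), or behind the lane's front end; leave it. Origin at the middle of its underside.
- jar_small: Bystander: screw-lid jar, diameter 58, height 61, standing at the other of these two places; leave it. Origin at the middle of its underside.
Not all that is in view belongs to the job. Leave any purple look-alike of the new_tin alone. Leave any pink look-alike of the old_tin alone.

How it is judged:
On the way, in this order (a step that is already met when the one before it is completed fails the run):
1. the old tin stands home against the front stop while the new tin is still outside the flaps (x of old_tin in the frame of tin_lane between -0.092 and -0.079 m and y of old_tin in the frame of tin_lane between -0.008 and 0.008 m and z of old_tin in the frame of tin_lane below 0.009 m and linear speed of old_tin below 0.02 m/s and angle between old_tin's own z axis and vertical below 0.08 rad and horizontal distance between new_tin and store_spot above 0.09 m), for 0.2 s.
2. the new tin is in the mouth and holds both flaps open (horizontal distance between new_tin and flap_mouth below 0.03 m and z of new_tin in the frame of tin_lane below 0.012 m and value of joint each of flap_left, flap_right above 0.5 rad), for 0.1 s.
At the end, for the whole second after the job is handed in: The old tin lies flat and still, within 5 mm of home at the front stop; the new tin lies flat and still on the lane's floor behind it, inside the flaps; both flaps are shut to within 0.08 rad (x of old_tin in the frame of tin_lane between -0.092 and -0.079 m and y of old_tin in the frame of tin_lane between -0.008 and 0.008 m and z of each of old_tin, new_tin in the frame of tin_lane below 0.009 m and linear speed of each of old_tin, new_tin below 0.02 m/s and angle between each of old_tin, new_tin's own z axis and vertical below 0.08 rad and x of new_tin in the frame of tin_lane between -0.03 and 0.004 m and y of new_tin in the frame of tin_lane between -0.008 and 0.008 m and value of joint each of flap_left, flap_right below 0.08 rad); the robot touches nothing.
It fails at once if a jar is moved more than 20 mm or tipped (distance of any of jar_tall, jar_small from where it was at the start of the episode above 0.02 m or angle between any of jar_tall, jar_small's own z axis and vertical above 0.5 rad).
It fails at once if a tin is tipped by more than 0.6 rad (angle between any of old_tin, new_tin's own z axis and vertical above 0.6 rad).
It also fails if it takes over 61 s, if anything falls off the work surface, if the arm or the gripper's body presses on something with over 40 N, if the wrist force passes 120 N, or if a joint passes its speed limit or range.

## Working session

There is one attempt and no reset: what is moved stays moved. The work goes in short steps, Python scripts to look and compute and a shell command to move; the robot and the scene stay as the last step left them, time stands still between calls to the robot, and variables do not carry over. Pictures are saved under pics/ and viewed, at most 10 in all, crops included, and the job is handed in when it is done.

```bash
mkdir -p pics; ls
cat > h.py <<'E'
import numpy as np,cv2
from workcell import env,eyes
def save(name,fn):
    p,d=eyes.read_camera(name); cv2.imwrite(f'pics/{fn}.png',p[:,:,::-1]); np.save(f'pics/{fn}.npy',d); return p,d
def w(name,d,u,v):
    c=eyes.calibration(name); z=np.median(d[v-1:v+2,u-1:u+2]); return np.array(c['R']).T@(np.array([(u-c['cx'])/c['fx']*z,(v-c['cy'])/c['fy']*z,z])-np.array(c['t']))
def ray(name,u,v,h):
    c=eyes.calibration(name);R=np.array(c['R']);o=-R.T@np.array(c['t']);r=R.T@np.array([(u-c['cx'])/c['fx'],(v-c['cy'])/c['fy'],1]);return o+r*(h-o[2])/r[2]
E
python3 - <<'E'
from h import *
save('scene','s0');save('top','t0')
s=env.get_state();print(s['clock'],s['tcp_pos'],s['orientation'],s['finger_gap'],env.pinch_z)
c=eyes.calibration('top');print(c['R'],c['t'],c['fx'])
E
```

```text
pics
0.1 [ 0.22843204 -0.52717824  0.23048934] [-8.37331976e-04  9.79184631e-01  2.02969837e-01 -5.17972228e-05] 0.08527029436869772 0.0187
[[-0.01839281 -0.99953524  0.02431062]
 [-0.99449564  0.01578074 -0.10358276]
 [ 0.10315098 -0.02608198 -0.99432369]] [-0.10821116  0.52101325  1.14468557] 405.7422527236453
```

View pics/s0.png

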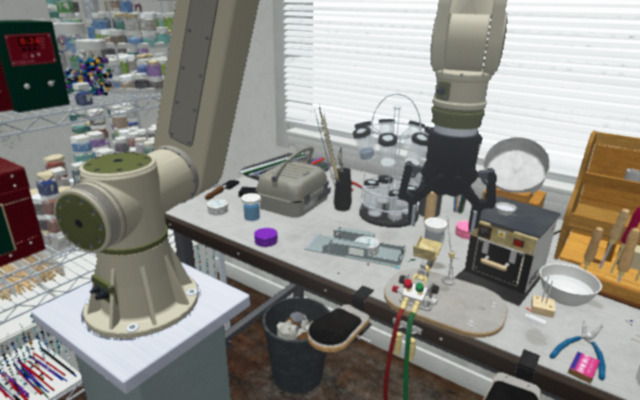

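View pics/t0.png

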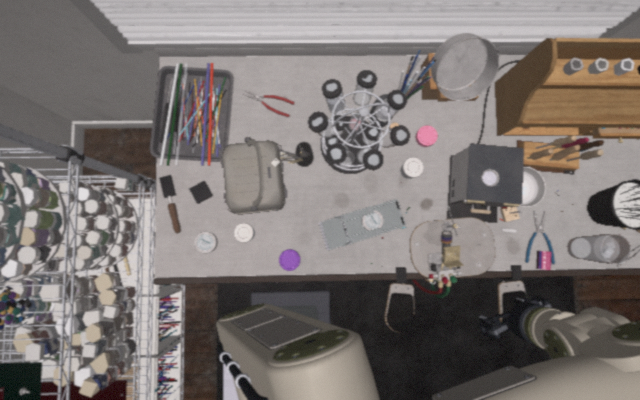

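Scene: the lane is at top-view (365,225) with the old tin at about (373,220). Candidates for new_tin are the pale tin (205,242), the purple look-alike (290,260) and the jar lid (243,232). Candidates for old_tin are the one in the lane and the pink look-alike (427,135). The second jar is at (413,168). I'll crop in closer.

Run:
```python
from h import *
t=cv2.imread('pics/t0.png')
a=cv2.resize(t[195:255,310:420],None,fx=7,fy=7,interpolation=cv2.INTER_CUBIC)[:, :770]
cv2.imwrite('pics/c1.png',a)
s=cv2.imread('pics/s0.png')
b=cv2.resize(t[215:260,185:260],(600,360),interpolation=cv2.INTER_CUBIC); c=cv2.resize(s[185:255,195:295],(340,238),interpolation=cv2.INTER_CUBIC)
o=np.zeros((600,600,3),np.uint8);o[:360]=b;o[362:600,:340]=c
cv2.imwrite('pics/c2.png',o)
d=np.load('pics/t0.npy')
for n,u,v in [('new',205,242),('jar',243,232),('purple',290,260),('old',373,221),('pink',427,135),('jar2',413,168),('case',255,175)]: print(n,w('top',d,u,v).round(4))
```

```text
new [0.3998 0.2069 0.0259]
jar [0.4254 0.093  0.0651]
purple [ 0.3444 -0.034   0.0247]
old [ 0.4511 -0.2743  0.0294]
pink [ 0.7031 -0.4435  0.0268]
jar2 [ 0.5991 -0.3891  0.0583]
case [0.5777 0.0545 0.1045]
```

View pics/c1.png

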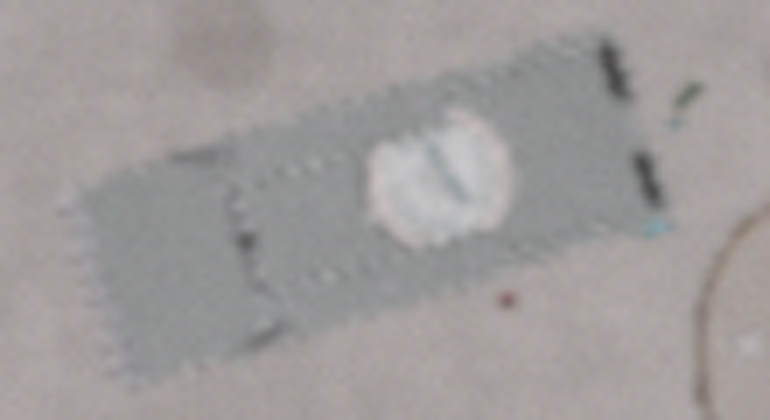

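View pics/c2.png

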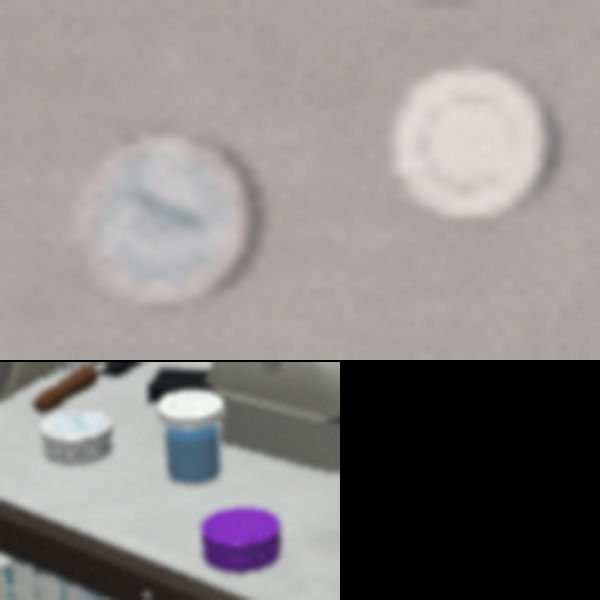

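Pale grey-white tin at crop (165,219), matching the old tin in the lane (same lid mark), is new_tin; its neighbour is a tall blue jar and purple is the look-alike. The lane has its apron end at crop (75,200)-(130,380), and its front stop (black rubber) at (610,45)-(655,200).

Run:
```python
from h import *
f=lambda x,y,z: ray('top',310+x/7-.5+.07,195+y/7-.5+.07,z)
A=f(80,198,.005);B=f(133,382,.005);C=f(605,38,.02);D=f(662,228,.02)
print(A,B,np.hypot(*(A-B)[:2]),C,D,np.hypot(*(C-D)[:2]))
m1=(A+B)/2;m2=(C+D)/2;print(m1,m2,np.hypot(*(m1-m2)[:2]))
yaw=np.arctan2(*(m1-m2)[1::-1]);print('yaw',yaw,np.degrees(yaw))
x=np.array([np.cos(yaw),np.sin(yaw)]);print('orig',m1[:2]-.121*x, m2[:2]+.121*x)
print('old',f(440,178,.032));print('new',ray('top',185+165/8-.5,215+219/8-.5,.027))
c=eyes.calibration('wrist');print(c)
s=env.get_state();from scipy.spatial.transform import Rotation as R
print(R.from_quat(s['orientation'],scalar_first=True).as_matrix().round(3))
```

```text
[ 0.44945452 -0.12507173  0.005     ] [ 0.37257954 -0.14566945  0.005     ] 0.07958660873323413 [ 0.51177968 -0.34527363  0.02      ] [ 0.43217735 -0.36600537  0.02      ] 0.08225774060720559
[ 0.41101703 -0.13537059  0.005     ] [ 0.47197852 -0.3556395   0.02      ] 0.2285491093961967
yaw 1.8407974925226442 105.46992725981222
orig [ 0.44329167 -0.25198683] [ 0.43970388 -0.23902326]
old [ 0.45393154 -0.27229511  0.032     ]
new [0.40019286 0.20627194 0.027     ]
{'fx': 323.3485480433964, 'fy': 323.3485480433964, 'cx': 311.7385055252786, 'cy': 203.93393880048947, 'tool_from_camera': array([[-3.34552834e-04, -9.60139074e-01, -2.79522535e-01,
         7.07921596e-02],
       [ 9.99999384e-01, -6.16955882e-04,  9.22325715e-04,
        -1.25452626e-03],
       [-1.05801403e-03, -2.79522054e-01,  9.60138689e-01,
        -1.43330283e-01],
       [ 0.00000000e+00,  0.00000000e+00,  0.00000000e+00,
         1.00000000e+00]])}
[[ 0.918  0.397 -0.   ]
 [ 0.397 -0.918  0.002]
 [ 0.    -0.002 -1.   ]]
```

```bash
python3 -m jog '[0.5,1,0,0,0,0.456,-1, 0.5,1,0,0,0,0.456,-1, 0.5,1,0,0,0,0.456,-1, 0.5,1,0,0,0,0.456,-1, 0.5,1,0,0,0,0.456,-1, 0.5,1,0,0,0,0.456,-1, 0.5,1,0,0,0,0.456,-1, 0.5,1,0,0,0,0.456,-1]'; python3 -m jog '[0.5,0.5,-0.1,0,0,0,-1, 0.5,0.5,-0.1,0,0,0,-1, 0.5,0.5,-0.1,0,0,0,-1, 0.5,0.5,-0.1,0,0,0,-1, 0.5,0.5,-0.1,0,0,0,-1]'
cat >> h.py <<'E'
from scipy.spatial.transform import Rotation as Ro
def wr(fn):
    s=env.get_state(); p,d=save('wrist',fn); T=np.eye(4);T[:3,:3]=Ro.from_quat(s['orientation'],scalar_first=True).as_matrix();T[:3,3]=s['tcp_pos']
    np.savez(f'pics/{fn}.npz',T=T@np.array(eyes.calibration('wrist')['tool_from_camera'])); return s
def wray(fn,u,v,h):
    c=eyes.calibration('wrist');M=np.load(f'pics/{fn}.npz')['T'];r=M[:3,:3]@np.array([(u-c['cx'])/c['fx'],(v-c['cy'])/c['fy'],1]);return M[:3,3]+r*(h-M[2,3])/r[2]
E
python3 - <<'E'
from h import *
s=wr('w0');print(s['clock'],s['tcp_pos'],s['orientation'],s['joint_pos'],s['finger_gap'])
E
```

```text
clock: 0.77
tcp_pos: [0.3291, -0.326, 0.2313]
orientation: [-0.0, 0.759, 0.651, 0.0]
wrist_force: [0.3, -0.4, -0.6]
finger_gap: 0.0002
grip_force: 0.0
clock: 1.18
tcp_pos: [0.43, -0.2247, 0.2102]
orientation: [-0.001, 0.76, 0.649, 0.0]
wrist_force: [-0.4, 0.0, 0.1]
finger_gap: -0.0
grip_force: 0.0
1.1833 [ 0.43002168 -0.22468171  0.21022238] [-9.68516448e-04  7.60409636e-01  6.49442952e-01  3.16371521e-04] [-6.47768495e-01  1.49205276e-01 -2.17744173e-01  1.20560311e+00
  1.03350124e-03  1.08011907e+00] -3.312387866080564e-05
```

View pics/w0.png

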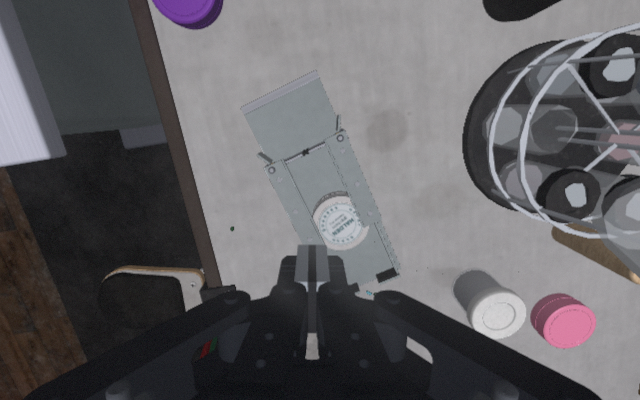

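```bash
python3 -m jog '[0,0,0,0,0,0.137,-1, 0,0,0,0,0,0.137,-1, 0,0,0,0,0,0.137,-1, 0,0,0,0,0,0.137,-1, 0,0,0,0,0,0.137,-1]'
python3 - <<'E'
from h import *
s=wr('w1');print(s['clock'],s['tcp_pos'])
p=cv2.imread('pics/w1.png');cv2.imwrite('pics/c3.png',cv2.resize(p[60:285,200:480],(800,643),interpolation=cv2.INTER_CUBIC)[:600])
E
```

```text
clock: 1.65
tcp_pos: [0.4277, -0.2286, 0.2113]
orientation: [-0.0, 0.606, 0.795, -0.0]
wrist_force: [0.0, 0.7, 0.1]
finger_gap: -0.0001
grip_force: 0.0
1.65 [ 0.42768619 -0.22862834  0.21133665]
```

View pics/c3.png

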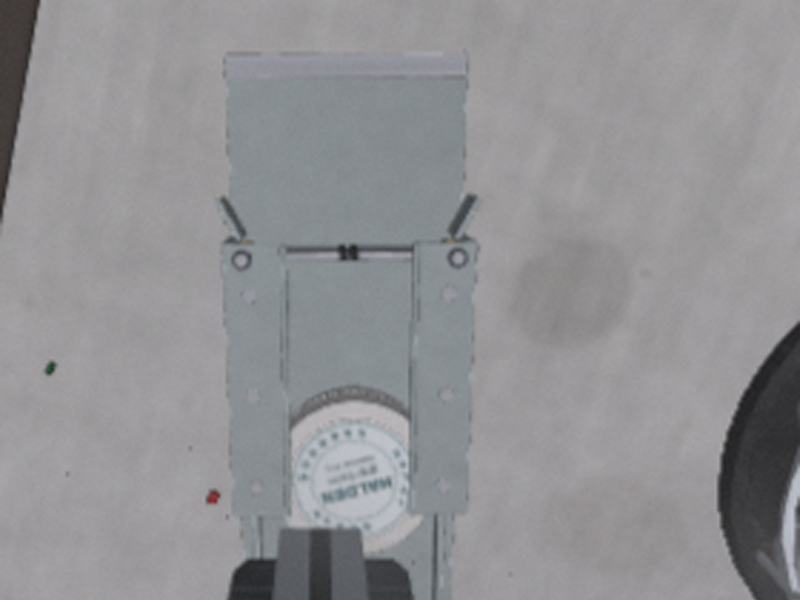

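The close view shows the lane square to the tool. The roof's slot edges are at crop (285,245)/(413,245), its front end is at y=515, and the shut flaps are at (348,252). The old tin's lid is centred near (352,478), with its upper rim at y≈400.

Run:
```python
from h import *
k=800/280
f=lambda x,y,z: wray('w1',200+(x+.5)/k-.5,60+(y+.5)/k-.5,z)[:2]
P=dict(sl=f(286,243,.04),sr=f(413,242,.04),fl=f(230,515,.04),fr=f(470,515,.04),bl=f(223,242,.04),br=f(477,240,.04),al=f(227,78,.005),ar=f(467,76,.005))
L=dict(sl=(58,21.5),sr=(58,-21.5),fl=(-41,46),fr=(-41,-46),bl=(58,46),br=(58,-46),al=(112,43),ar=(112,-43))
# lane +y is left or right in image?
c,s_=np.cos(1.84),np.sin(1.84)
ks=[q for q in P if q not in('al','ar')]
A=np.array([L[q] for q in ks])/1e3;B=np.array([P[q] for q in ks])
yd=np.array([-s_,c]);print('left-right dot lane y',(P['fl']-P['fr'])@yd,np.linalg.norm(P['fl']-P['fr']),np.linalg.norm(P['sl']-P['sr']))
ca,cb=A.mean(0),B.mean(0);H=(A-ca).T@(B-cb);th=np.arctan2(H[0,1]-H[1,0],H[0,0]+H[1,1]);R=np.array([[np.cos(th),-np.sin(th)],[np.sin(th),np.cos(th)]])
o=cb-R@ca;print('yaw',th,np.degrees(th),'o',o);
for q in P: print(q,((P[q]-o)@R*1e3).round(1),L[q])
print('old rim rear',((f(352,398,.031)-o)@R*1e3),'sides',((f(290,478,.031)-o)@R*1e3), 'tcp',(env.get_state()['tcp_pos'][:2]-o)@R*1e3)
g=lambda x,y:(o+R@np.array([x,y])/1e3).round(4)
for n,x in dict(insert=27,home=-42,apron=87).items(): print(n,g(x,0))
s=env.get_state();print(np.degrees(Ro.from_quat(s['orientation'],scalar_first=True).as_euler('xyz')), Ro.from_quat(s['orientation'],scalar_first=True).as_matrix()[:,:2].round(4), R)
```

```text
left-right dot lane y 0.0880155260734956 0.0880155891531538 0.042765729294428186
yaw 1.8462419083049508 105.78186930605281 o [ 0.44208917 -0.2433282 ]
sl [57.8 21.5] (58, 21.5)
sr [ 57.8 -21.2] (58, -21.5)
fl [-40.7  43.9] (-41, 46)
fr [-41.4 -44.2] (-41, -46)
bl [58.3 42.7] (58, 46)
br [ 58.3 -42.7] (58, -46)
al [112.5  42.9] (112, 43)
ar [112.5 -42.7] (112, -43)
old rim rear [ 0.97272035 -1.09611849] sides [-29.78085705  21.95245802] tcp [18.10264534  9.75263939]
insert [ 0.4347 -0.2173]
home [ 0.4535 -0.2837]
apron [ 0.4184 -0.1596]
[-1.79981311e+02  5.92306692e-03  1.05205483e+02] [[-2.623e-01  9.650e-01]
 [ 9.650e-01  2.623e-01]
 [-1.000e-04 -3.000e-04]] [[-0.27197575 -0.96230411]
 [ 0.96230411 -0.27197575]]
```

```bash
python3 -m jog '[0.035,0.057,-0.2,0,0,0.003,-1, 0.035,0.057,-0.4,0,0,0.003,-1, 0.035,0.057,-0.6,0,0,0.003,-1, 0.035,0.057,-0.7,0,0,0.003,-1, 0.035,0.057,-0.7,0,0,0.003,-1]'
python3 - <<'E'
from h import *
o=np.array([ 0.44209,-0.24333]);th=1.84624;R=np.array([[np.cos(th),-np.sin(th)],[np.sin(th),np.cos(th)]])
s=env.get_state();print((s['tcp_pos'][:2]-o)@R*1e3,s['tcp_pos'])
E
```

```text
clock: 2.12
tcp_pos: [0.4317, -0.2143, 0.0668]
orientation: [-0.005, 0.603, 0.797, -0.0]
wrist_force: [-0.2, 0.8, -0.6]
finger_gap: -0.0001
grip_force: 0.0
[30.72920222  2.08737935] [ 0.43172376 -0.21432686  0.06678791]
```

```bash
python3 -m jog '[0.012,0,-0.1,0,0,0,-1, 0.012,0,-0.18,0,0,0,-1, 0.012,0,-0.26,0,0,0,-1, 0.012,0,-0.26,0,0,0,-1]'
python3 - <<'E'
from h import *
o=np.array([ 0.44209,-0.24333]);th=1.84624;R=np.array([[np.cos(th),-np.sin(th)],[np.sin(th),np.cos(th)]])
s=env.get_state();p=(s['tcp_pos'][:2]-o)@R*1e3;print(p,s['tcp_pos'],s['wrist_force'])
print('shift to x=-42,y=0 units',(R@np.array([-42-p[0],-p[1]])/200).round(4))
E
```

```text
clock: 2.45
tcp_pos: [0.437, -0.2163, 0.0184]
orientation: [-0.001, 0.603, 0.798, -0.0]
wrist_force: [-0.6, -0.1, 0.3]
finger_gap: 0.0002
grip_force: 0.0
[27.43573578 -2.44936337] [ 0.43698523 -0.2162623   0.0184353 ] [-0.64092038 -0.08790719  0.33868409]
shift to x=-42,y=0 units [ 0.0826 -0.3374]
```

```bash
python3 -m jog '[0.010,-0.03,-0.01,0,0,0,-1, 0.018,-0.06,-0.015,0,0,0,-1, 0.025,-0.09,-0.015,0,0,0,-1, 0.031,-0.12,-0.015,0,0,0,-1, 0.038,-0.15,-0.015,0,0,0,-1, 0.044,-0.175,-0.015,0,0,0,-1, 0.05,-0.2,-0.015,0,0,0,-1, 0.056,-0.225,-0.015,0,0,0,-1, 0.062,-0.25,-0.015,0,0,0,-1, 0.068,-0.272,-0.015,0,0,0,-1, 0.074,-0.295,-0.015,0,0,0,-1, 0.078,-0.313,-0.015,0,0,0,-1]'
python3 - <<'E'
from h import *
o=np.array([ 0.44209,-0.24333]);th=1.84624;R=np.array([[np.cos(th),-np.sin(th)],[np.sin(th),np.cos(th)]])
s=env.get_state();p=(s['tcp_pos'][:2]-o)@R*1e3;print(p,s['tcp_pos'],s['wrist_force']@np.c_[np.r_[R,[[0,0]]],[0,0,1]])
E
```

```text
clock: 3.45
tcp_pos: [0.4537, -0.2794, 0.0163]
orientation: [0.0, 0.602, 0.798, -0.0]
wrist_force: [0.0, 1.0, 1.2]
finger_gap: -0.0003
grip_force: 0.3
[-37.87816969  -1.39680912] [ 0.45373603 -0.27940044  0.01627541] [ 0.9847158  -0.32113054  1.22097064]
```

```bash
python3 -m jog '[0.001,-0.005,0,0,0,0,-1, 0.003,-0.01,0,0,0,0,-1, 0.004,-0.014,0,0,0,0,-1, 0.005,-0.019,0,0,0,0,-1, 0.006,-0.019,0,0,0,0,-1]'
python3 - <<'E'
from h import *
o=np.array([ 0.44209,-0.24333]);th=1.84624;R=np.array([[np.cos(th),-np.sin(th)],[np.sin(th),np.cos(th)]])
s=env.get_state();p=(s['tcp_pos'][:2]-o)@R*1e3;print(p)
save('top','t1');save('scene','s1')
t=cv2.imread('pics/t1.png');cv2.imwrite('pics/c4.png',cv2.resize(t[190:260,320:420],(800,560),interpolation=cv2.INTER_CUBIC))
E
```

```text
clock: 3.87
tcp_pos: [0.4548, -0.2827, 0.0163]
orientation: [0.0, 0.602, 0.798, -0.0]
wrist_force: [-0.1, 0.1, -0.1]
finger_gap: -0.0001
grip_force: 0.1
[-41.38121005  -1.48325443]
```

```bash
python3 -m jog '[0.001,-0.005,0,0,0,0,-1, 0.003,-0.01,0,0,0,0,-1, 0.003,-0.01,0,0,0,0,-1]'; python3 -m jog '[0.001,-0.005,0,0,0,0,-1, 0.003,-0.01,0,0,0,0,-1, 0.003,-0.01,0,0,0,0,-1]'
```

```text
clock: 4.22
tcp_pos: [0.4555, -0.2849, 0.0164]
orientation: [0.0, 0.602, 0.798, -0.0]
wrist_force: [-0.2, 0.2, 0.1]
finger_gap: 0.0001
grip_force: 0.1
clock: 4.47
tcp_pos: [0.4561, -0.2869, 0.0164]
orientation: [0.0, 0.602, 0.798, -0.0]
wrist_force: [-0.5, -0.1, 0.5]
finger_gap: -0.0004
grip_force: 0.1
```

Run:
```python
from h import *
save('top','t2');save('scene','s2');wr('w2')
t=cv2.imread('pics/t2.png');s=cv2.imread('pics/s2.png');w_=cv2.imread('pics/w2.png')
o=np.zeros((600,800,3),np.uint8)
o[:300,:400]=cv2.resize(t[185:260,320:420],(400,300),interpolation=2);o[:300,400:]=cv2.resize(s[215:275,315:395],(400,300),interpolation=2)
o[300:,:480]=cv2.resize(w_[100:400,190:430],(480,600),interpolation=2)[100:400]
cv2.imwrite('pics/c5.png',o)
```

```text
(no output)
```

View pics/c5.png

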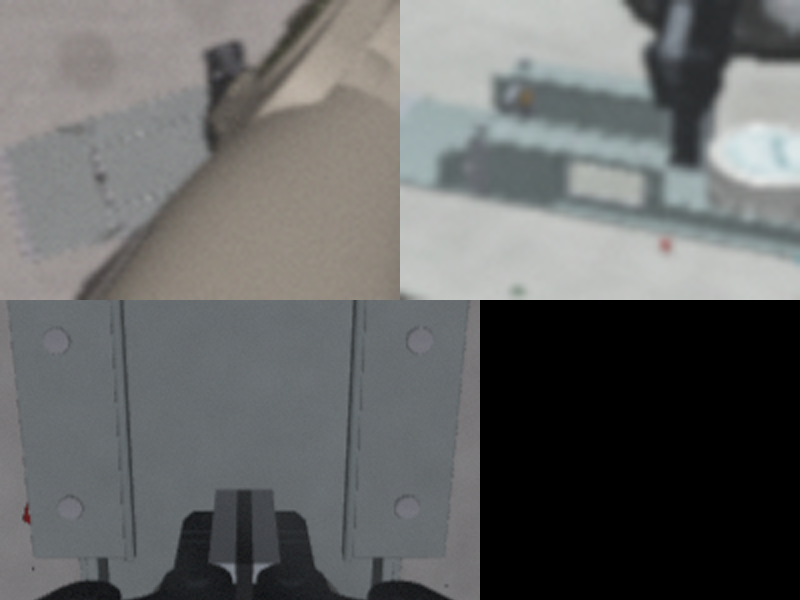

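The tin sits in front of the fingers in the pocket (scene part, lid at (765,155)). I'll carry on until the stop pushes back.

```bash
python3 -m jog '[0.001,-0.005,0,0,0,0,-1, 0.003,-0.01,0,0,0,0,-1, 0.003,-0.01,0,0,0,0,-1]'; python3 -m jog '[0.001,-0.005,0,0,0,0,-1, 0.003,-0.01,0,0,0,0,-1, 0.003,-0.01,0,0,0,0,-1]'
python3 - <<'E'
from h import *
c=eyes.calibration('scene');o=np.array([ 0.44209,-0.24333]);th=1.84624;R=np.array([[np.cos(th),-np.sin(th)],[np.sin(th),np.cos(th)]])
s=env.get_state();print((s['tcp_pos'][:2]-o)@R*1e3)
p,d=eyes.read_camera('scene')
cv2.imwrite('pics/c6.png',cv2.resize(p[215:275,350:430,::-1],(800,600),interpolation=2));np.save('pics/s6.npy',d)
E
```

```text
clock: 4.87
tcp_pos: [0.4566, -0.2888, 0.0163]
orientation: [0.0, 0.602, 0.798, -0.0]
wrist_force: [-0.1, -0.6, -0.8]
finger_gap: 0.0002
grip_force: 0.2
clock: 5.12
tcp_pos: [0.4565, -0.2893, 0.0162]
orientation: [-0.001, 0.602, 0.798, 0.001]
wrist_force: [-1.7, 4.6, 3.5]
finger_gap: -0.0005
grip_force: 2.6
[-48.12239766  -1.40684114]
```

View pics/c6.png

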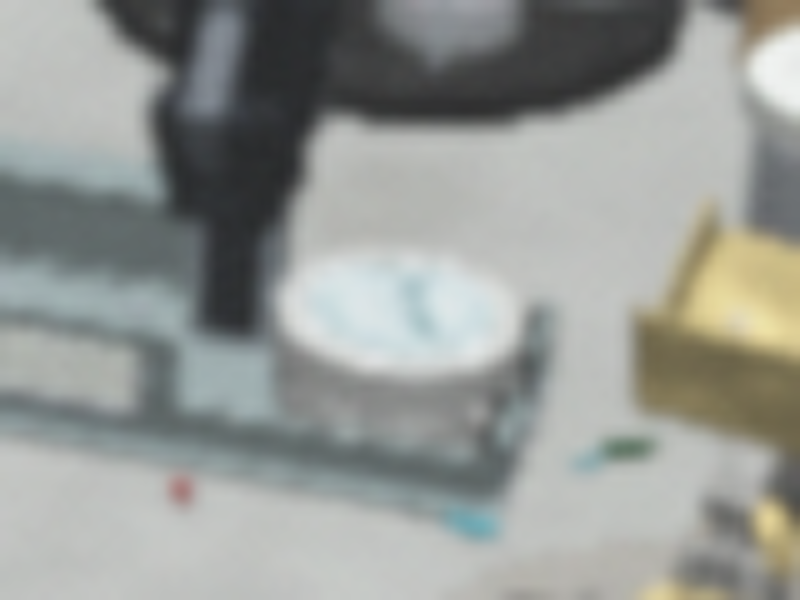

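Force 5 N at the stop with the fingers at lane x=-48: the tin is flat and home. I'll back off, lift, and travel high to the new tin.

```bash
python3 -m jog '[-0.007,0.03,0,0,0,0,-1, -0.012,0.045,0,0,0,0,-1, -0.012,0.045,0,0,0,0,-1, -0.012,0.045,0.2,0,0,0,-1, -0.012,0.045,0.4,0,0,0,-1, -0.012,0.045,0.6,0,0,0,-1, -0.012,0.045,0.8,0,0,0,-1, -0.012,0.045,1,0,0,0,-1]'
python3 -m jog '[0,0,0.1,0,0,0,-1, -0.1,0.2,0.15,0,0,0,-1, -0.1,0.4,0.15,0,0,0,-1, -0.1,0.6,0.15,0,0,0,-1, -0.1,0.8,0.15,0,0,0,-1, -0.15,1,0.15,0,0,0,-1, -0.15,1,0.15,0,0,0,-1]'
python3 -m jog '[-0.05,0.2,0,0,0,0,1, -0.05,0.4,0,0,0,0,1, -0.05,0.6,0,0,0,0,1, -0.05,0.8,0,0,0,0,1, -0.1,1,0,0,0,0,1, -0.1,1.0,0,0,0,0,1, -0.1,1.0,0,0,0,0,1]'
python3 - <<'E'
from h import *
s=wr('w7');print(s['clock'],s['tcp_pos'],s['joint_pos'].round(2))
save('top','t7')
w7=cv2.imread('pics/w7.png');t=cv2.imread('pics/t7.png');o=np.zeros((600,800,3),np.uint8)
o[:300,:480]=cv2.resize(w7,(480,300));o[300:,:]=cv2.resize(t[190:250,310:420],(800,436),interpolation=2)[:300]
cv2.imwrite('pics/c7.png',o)
E
```

```text
clock: 5.83
tcp_pos: [0.4546, -0.2817, 0.2184]
orientation: [0.0, 0.602, 0.798, -0.0]
wrist_force: [-0.6, -1.2, -0.3]
finger_gap: 0.0001
grip_force: 0.0
clock: 6.42
tcp_pos: [0.4225, -0.0761, 0.2467]
orientation: [-0.001, 0.6, 0.8, 0.001]
wrist_force: [-0.9, -0.0, 1.0]
finger_gap: -0.0001
grip_force: 0.0
clock: 7.0
tcp_pos: [0.4044, 0.1203, 0.2465]
orientation: [0.0, 0.6, 0.8, 0.0]
wrist_force: [0.6, -1.0, 0.1]
finger_gap: 0.0829
grip_force: 0.0
7.0 [0.40436525 0.12027928 0.24646979] [ 0.1   0.01 -0.28  1.28 -0.    1.39]
```

View pics/c7.png

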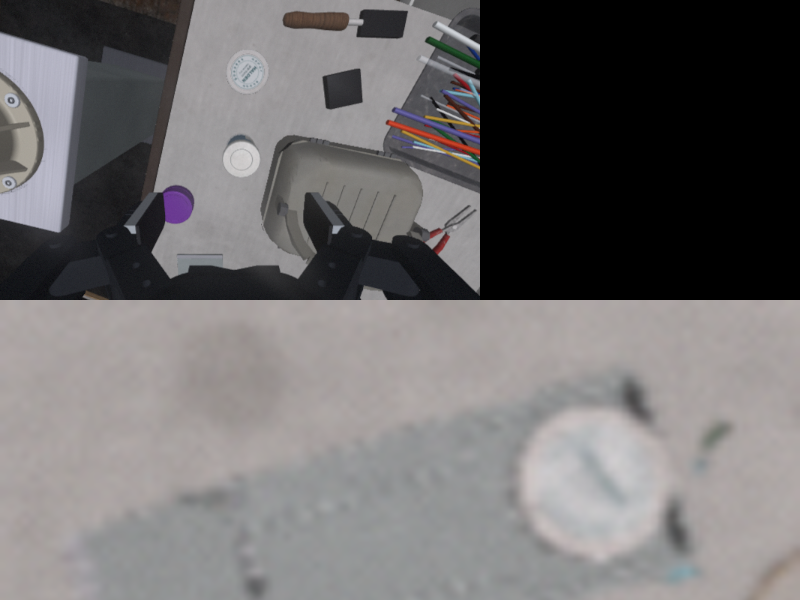

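Old tin is home against the black stop. In the wrist view the new tin is at full-frame pixel (329,96), the jar lid at (321,212) and the case is to the right.

Run:
```python
from h import *
g=cv2.cvtColor(cv2.imread('pics/w7.png'),cv2.COLOR_BGR2GRAY)
c=cv2.HoughCircles(g[50:140,280:380],cv2.HOUGH_GRADIENT,1,50,param1=80,param2=12,minRadius=22,maxRadius=36);print(c)
for u,v in [(329.3,96)]+([(280+c[0,0,0],50+c[0,0,1])] if c is not None else []):
    p=wray('w7',u,v,.027);print(p, ((p[:2]-env.get_state()['tcp_pos'][:2])/.2).round(4))
p,q=wray('w7',302,96,.027),wray('w7',357,96,.027);print(np.linalg.norm(p-q)*1e3)
```

```text
[[[49.5 45.5 28. ]]]
[0.39813913 0.20786442 0.027     ] [-0.0348  0.4491]
[0.39819503 0.20840686 0.027     ] [-0.0345  0.4518]
58.5732166750279
```

```bash
python3 -m jog '[-0.01,0.2,0,0,0,0,1, -0.027,0.4,0,0,0,0,1, -0.027,0.433,-0.15,0,0,0,1, -0.027,0.433,-0.3,0,0,0,1, -0.027,0.433,-0.5,0,0,0,1, -0.027,0.433,-0.7,0,0,0,1, -0.027,0.433,-0.85,0,0,0,1, -0.027,0.433,-0.9,0,0,0,1, -0.027,0.433,-0.9,0,0,0,1]'
python3 - <<'E'
from h import *
s=env.get_state();wr('w8')
print(s['tcp_pos'])
E
```

```text
clock: 7.85
tcp_pos: [0.3977, 0.2022, 0.0632]
orientation: [-0.002, 0.604, 0.797, -0.003]
wrist_force: [0.7, -0.5, -0.6]
finger_gap: 0.0854
grip_force: 0.0
[0.39767475 0.20221798 0.06322447]
```

View pics/w8.png

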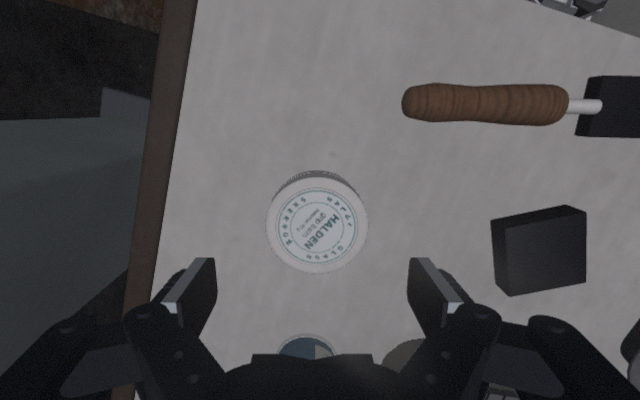

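Lid centre is at (317,224), between the open fingers and with the jar well behind.

Run:
```python
from h import *
p=wray('w8',317,225,.027);s=env.get_state();print(p,s['tcp_pos'],((p[:2]-s['tcp_pos'][:2])/.2).round(3));print(np.linalg.norm(wray('w8',267,225,.027)-wray('w8',368,225,.027)))
```

```text
[0.3982768  0.20941551 0.027     ] [0.39908134 0.20289372 0.06509201] [-0.004  0.033]
0.059546630308478815
```

```bash
python3 -m jog '[-0.004,0.02,-0.1,0,0,0,1, -0.004,0.02,-0.2,0,0,0,1, -0.004,0.02,-0.28,0,0,0,1, -0.004,0.02,-0.32,0,0,0,1, -0.004,0.02,-0.32,0,0,0,1, -0.004,0.02,-0.32,0,0,0,1]'
python3 -c "
from h import *
s=env.get_state();print(((np.array([.398,.2085,0.001])-s['tcp_pos'])/.2).round(4))"
```

```text
clock: 8.4
tcp_pos: [0.3997, 0.2087, 0.0033]
orientation: [0.0, 0.603, 0.798, 0.001]
wrist_force: [-0.1, -0.1, -0.3]
finger_gap: 0.0856
grip_force: 0.0
[-0.0085 -0.0008 -0.0113]
```

Well centred; close.

```bash
python3 -m jog '[-0.005,0,-0.01,0,0,0,1, -0.005,0,-0.01,0,0,0,0.2, -0.005,0,-0.01,0,0,0,0, -0.005,0,-0.01,0,0,0,0, -0.005,0,-0.01,0,0,0,0, -0.005,0,-0.01,0,0,0,0, -0.005,0,-0.01,0,0,0,0]' 30
```

```text
clock: 8.98
tcp_pos: [0.3981, 0.2091, 0.0013]
orientation: [0.001, 0.602, 0.798, 0.001]
wrist_force: [-1.8, -0.6, 6.3]
finger_gap: 0.0594
grip_force: 31.6
```

```bash
python3 -m jog '[0,0,0.05,0,0,0,0, 0,0,0.1,0,0,0,0, 0,0,0.2,0,0,0,0, 0,0,0.4,0,0,0,0, 0,0,0.6,0,0,0,0, 0,0,0.8,0,0,0,0, 0,0,1,0,0,0,0, 0,0,1,0,0,0,0]'
```

```text
clock: 9.65
tcp_pos: [0.4014, 0.2103, 0.2085]
orientation: [0.004, 0.602, 0.798, 0.005]
wrist_force: [1.6, -1.0, -0.4]
finger_gap: 0.0596
grip_force: 33.2
```

```bash
python3 -m jog '[0,0,0.2,0,0,0,0, 0,-0.15,0.22,0,0,0,0, 0,-0.33,0.22,0,0,0,0, 0,-0.5,0.22,0,0,0,0, 0,-0.67,0.22,0,0,0,0, 0,-0.83,0.22,0,0,0,0, 0,-1,0.22,0,0,0,0, 0,-1,0.22,0,0,0,0]'; python3 -m jog '[0.05,-0.15,0,0,0,0,0, 0.09,-0.3,0,0,0,0,0, 0.09,-0.45,0,0,0,0,0, 0.09,-0.6,0,0,0,0,0, 0.09,-0.72,0,0,0,0,0, 0.09,-0.82,0,0,0,0,0, 0.09,-0.84,0,0,0,0,0, 0.09,-0.84,0,0,0,0,0, 0.09,-0.84,0,0,0,0,0]'
python3 - <<'E'
from h import *
o=np.array([ 0.44209,-0.24333]);th=1.84624;R=np.array([[np.cos(th),-np.sin(th)],[np.sin(th),np.cos(th)]])
s=wr('w9');p=(s['tcp_pos'][:2]-o)@R*1e3;print(p,s['tcp_pos'],(R@(np.array([89,0])-p)/200).round(4))
p=cv2.imread('pics/w9.png');cv2.imwrite('pics/c9.png',p[130:400,120:520])
E
```

```text
clock: 10.32
tcp_pos: [0.3978, 0.0044, 0.2446]
orientation: [0.001, 0.605, 0.796, -0.001]
wrist_force: [0.5, 0.3, -0.4]
finger_gap: 0.0596
grip_force: 33.2
clock: 11.07
tcp_pos: [0.4154, -0.1583, 0.2443]
orientation: [-0.0, 0.602, 0.798, 0.0]
wrist_force: [-0.7, 0.3, -0.5]
finger_gap: 0.0589
grip_force: 33.2
[89.10986202  2.58360749] [ 0.41536822 -0.15828184  0.2442765 ] [0.0126 0.003 ]
```

View pics/c9.png

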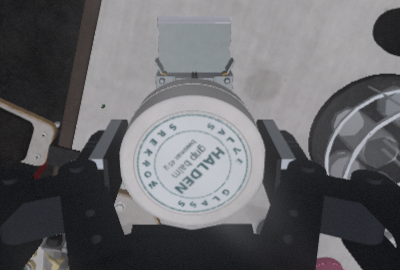

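Run:
```python
from h import *
o=np.array([ 0.44209,-0.24333]);th=1.84624;R=np.array([[np.cos(th),-np.sin(th)],[np.sin(th),np.cos(th)]])
M=np.load('pics/w9.npz')['T']
for q in [(310,293),(310,219+0),(240,293),(379,293)]: print(((wray('w9',*q,.270)[:2]-o)@R*1e3).round(1))
```

```text
[88.7  3.6]
[120.9   3.6]
[88.6 32.5]
[ 88.7 -24.8]
```

```bash
python3 -m jog '[0.015,0.004,-0.15,0,0,0,0, 0.015,0.004,-0.35,0,0,0,0, 0.015,0.004,-0.55,0,0,0,0, 0.015,0.004,-0.75,0,0,0,0, 0.015,0.004,-0.9,0,0,0,0, 0.015,0.004,-1,0,0,0,0, 0.015,0.004,-1,0,0,0,0, 0.015,0.004,-1,0,0,0,0]'
python3 - <<'E'
from h import *
o=np.array([ 0.44209,-0.24333]);th=1.84624;R=np.array([[np.cos(th),-np.sin(th)],[np.sin(th),np.cos(th)]])
s=env.get_state();p=(s['tcp_pos'][:2]-o)@R*1e3;print(p,s['tcp_pos'],(R@(np.array([89,-.5])-p)/200).round(4),(.0075-s['tcp_pos'][2])/.2)
E
```

```text
clock: 11.78
tcp_pos: [0.4178, -0.1566, 0.044]
orientation: [-0.001, 0.602, 0.799, -0.0]
wrist_force: [-0.1, -0.2, -0.7]
finger_gap: 0.0595
grip_force: 33.2
[90.0216042  -0.22924442] [ 0.41782708 -0.15663945  0.04396245] [ 0.0027 -0.0045] -0.1823122537439977
```

```bash
python3 -m jog '[0.001,-0.003,-0.06,0,0,0,0, 0.001,-0.003,-0.11,0,0,0,0, 0.001,-0.003,-0.14,0,0,0,0, 0.001,-0.003,-0.16,0,0,0,0, 0.001,-0.003,-0.175,0,0,0,0, 0.001,-0.003,-0.182,0,0,0,0, 0.001,-0.003,-0.182,0,0,0,0]'
```

```text
clock: 12.37
tcp_pos: [0.4191, -0.159, 0.0083]
orientation: [0.0, 0.602, 0.798, 0.0]
wrist_force: [-0.3, -0.3, -0.7]
finger_gap: 0.0592
grip_force: 33.2
```

```bash
python3 -m jog '[0,0,-0.008,0,0,0,0, 0,0,-0.008,0,0,0,0, 0,0,-0.008,0,0,0,0.6, 0,0,-0.008,0,0,0,1, 0,0,-0.008,0,0,0,1, 0,0,-0.008,0,0,0,1, 0,0,-0.008,0,0,0,1]'; python3 -m jog '[0,0,0.1,0,0,0,1, 0,0,0.25,0,0,0,1, 0,0,0.45,0,0,0,1, -0.1,0.3,0.45,0,0,0,0, -0.14,0.45,0.45,0,0,0,-1, -0.14,0.45,0.45,0,0,0,-1, -0.14,0.45,0.45,0,0,0,-1, -0.14,0.45,0.45,0,0,0,-1]'
python3 - <<'E'
from h import *
o=np.array([ 0.44209,-0.24333]);th=1.84624;R=np.array([[np.cos(th),-np.sin(th)],[np.sin(th),np.cos(th)]])
s=env.get_state();p=(s['tcp_pos'][:2]-o)@R*1e3;print(s['clock'],p,s['tcp_pos'])
t,d=save('top','t10');sc,e=save('scene','s10')
im=np.zeros((600,800,3),np.uint8)
im[:300,:400]=cv2.resize(t[185:260,320:420,::-1],(400,300),interpolation=2);im[:300,400:]=cv2.resize(sc[215:275,315:395,::-1],(400,300),interpolation=2)
wr('w10');im[300:,:480]=cv2.resize(cv2.imread('pics/w10.png'),(480,300))
cv2.imwrite('pics/c10.png',im)
E
```

```text
clock: 12.95
tcp_pos: [0.4188, -0.1589, 0.0064]
orientation: [0.0, 0.602, 0.798, 0.0]
wrist_force: [-0.6, 0.1, 0.6]
finger_gap: 0.0854
grip_force: 0.0
clock: 13.62
tcp_pos: [0.3909, -0.0686, 0.0965]
orientation: [0.001, 0.602, 0.799, 0.0]
wrist_force: [-0.1, -0.8, 0.5]
finger_gap: 0.0258
grip_force: 0.0
13.6167 [182.06725074   1.6927611 ] [ 0.39094351 -0.06858623  0.09652407]
```

I have gone one past the 10-picture limit (11 viewed), so from here I'll check with depth data and not view any more pictures.

Run:
```python
from h import *
o=np.array([ 0.44209,-0.24333]);th=1.84624;R=np.array([[np.cos(th),-np.sin(th)],[np.sin(th),np.cos(th)]])
def cloud(name,d):
    c=eyes.calibration(name);v,u=np.mgrid[:400,:640];X=np.stack([(u-c['cx'])/c['fx']*d,(v-c['cy'])/c['fy']*d,d],-1)[d>0]
    P=(X-np.array(c['t']))@np.array(c['R']);return np.c_[(P[:,:2]-o)@R,P[:,2]]*1e3
for n,f in [('top','t10'),('scene','s10')]:
    P=cloud(n,np.load(f'pics/{f}.npy'))
    for a,b in [(45,130),(-125,-45)]:
        q=P[(P[:,0]>a)&(P[:,0]<b)&(abs(P[:,1])<50)&(P[:,2]>25)&(P[:,2]<42)]
        if len(q): print(n,a,len(q),q.min(0).round(1),q.max(0).round(1),np.median(q,0).round(1))
s=env.get_state();print(s['tcp_pos'],s['finger_gap'])
```

```text
top 45 303 [ 45.1 -45.8  25.6] [98.7 43.  41.6] [70.7  0.9 31.4]
top -125 351 [-119.4  -31.9   25.1] [-59.5  27.4  37.9] [-88.8  -1.8  30.8]
scene 45 324 [ 45.  -44.3  25.1] [114.2  49.3  41.5] [76.6  5.8 30.5]
scene -125 283 [-119.   -29.9   25.3] [-59.1  32.9  33.5] [-89.7   5.3  30.4]
[ 0.39153809 -0.06980008  0.09636232] 0.0020068147505499954
```

Run:
```python
from h import *
o=np.array([ 0.44209,-0.24333]);th=1.84624;R=np.array([[np.cos(th),-np.sin(th)],[np.sin(th),np.cos(th)]])
def pl(P): return np.c_[(P[:,:2]-o)@R,P[:,2]]*1e3
def cloud(d,name=None,M=None):
    c=eyes.calibration(name);v,u=np.mgrid[:400,:640];X=np.stack([(u-c['cx'])/c['fx']*d,(v-c['cy'])/c['fy']*d,d],-1)[d>0]
    return pl(X@M[:3,:3].T+M[:3,3] if M is not None else (X-np.array(c['t']))@np.array(c['R']))
for n,P in [('top',cloud(np.load('pics/t10.npy'),'top')),('scene',cloud(np.load('pics/s10.npy'),'scene')),('w1',cloud(np.load('pics/w1.npy'),'wrist',np.load('pics/w1.npz')['T'])),('top0',cloud(np.load('pics/t0.npy'),'top')),('w10',cloud(np.load('pics/w10.npy'),'wrist',np.load('pics/w10.npz')['T']))]:
    q=P[(abs(P[:,0])<100)&(abs(P[:,1])>25)&(abs(P[:,1])<44)&(P[:,2]>33)&(P[:,2]<48)&(P[:,0]<75)]
    b=P[(abs(P[:,0])<300)&(abs(P[:,1])>60)&(abs(P[:,1])<100)&(abs(P[:,2])<15)]
    if len(q)>10:print(n,'roof x',np.percentile(q[:,0],[0,2,98,100]).round(1),'z',np.median(q[:,2]).round(1),'bench z',np.median(b[:,2]).round(1))
    a=P[(abs(P[:,1])<35)&(P[:,0]>60)&(P[:,0]<150)&(P[:,2]>2.5)&(P[:,2]<8)]
    if len(a)>10:print('  apron end',np.percentile(a[:,0],[98,100]).round(1))
    t=P[(P[:,0]>59)&(P[:,0]<130)&(abs(P[:,1])<42)&(P[:,2]>26)&(P[:,2]<36)]
    if len(t)>50:print('  newtin',np.percentile(t,[2,98],axis=0).round(1),len(t))
```

```text
top roof x [-95.4 -42.   53.8  73.9] z 37.6 bench z -0.5
  apron end [111.  111.6]
  newtin [[ 60.  -30.4  26.7]
 [ 95.3  27.2  35.1]] 214
scene roof x [-93.9 -42.5  53.5  56.2] z 37.3 bench z -1.0
  apron end [118.5 118.9]
  newtin [[ 61.5 -25.1  27.3]
 [111.2  31.3  32.8]] 226
w1 roof x [-46.2 -38.7  56.6  58. ] z 39.3 bench z 0.6
  apron end [119.8 147.1]
top0 roof x [-43.7 -41.3  53.4  55.5] z 37.5 bench z -0.7
  apron end [123.5 148.6]
  apron end [124.2 147.2]
  newtin [[ 69.5 -11.7  28.4]
 [117.   15.   33.9]] 1731
```

```bash
python3 -m jog '[0,0,-0.15,0,0,0,-1, 0,0,-0.3,0,0,0,-1, 0,0,-0.39,0,0,0,-1, 0,0,-0.39,0,0,0,-1, 0.02,-0.06,-0.39,0,0,0,-1, 0.045,-0.13,-0.39,0,0,0,-1, 0.065,-0.19,-0.39,0,0,0,-1, 0.065,-0.19,-0.39,0,0,0,-1, 0.065,-0.19,-0.39,0,0,0,-1]'
cat > st.py <<'E'
from h import *
o=np.array([ 0.44209,-0.24333]);th=1.84624;R=np.array([[np.cos(th),-np.sin(th)],[np.sin(th),np.cos(th)]])
s=env.get_state();p=(s['tcp_pos'][:2]-o)@R*1e3;print('lane',p.round(1),'z',s['tcp_pos'][2].round(4),'F',(s['wrist_force'][:2]@R).round(1),s['wrist_force'][2].round(1),'to 22,0:',(R@(np.array([22,0])-p)/200).round(4))
E
python3 st.py
```

```text
clock: 14.52
tcp_pos: [0.4051, -0.1085, 0.0193]
orientation: [0.001, 0.603, 0.798, 0.0]
wrist_force: [-0.1, -0.5, -0.0]
finger_gap: 0.0002
grip_force: 0.0
lane [139.8  -1.1] z 0.0193 F [-0.4  0.3] -0.0 to 22,0: [ 0.155  -0.5682]
```

```bash
python3 -m jog '[0.007,-0.025,-0.005,0,0,0,-1, 0.014,-0.05,-0.01,0,0,0,-1, 0.02,-0.075,-0.01,0,0,0,-1, 0.027,-0.1,-0.01,0,0,0,-1, 0.034,-0.125,-0.01,0,0,0,-1, 0.041,-0.15,-0.01,0,0,0,-1, 0.048,-0.175,-0.01,0,0,0,-1, 0.055,-0.2,-0.01,0,0,0,-1, 0.061,-0.225,-0.01,0,0,0,-1, 0.068,-0.25,-0.01,0,0,0,-1, 0.075,-0.275,-0.01,0,0,0,-1, 0.075,-0.275,-0.01,0,0,0,-1]'; python3 st.py
```

```text
clock: 15.52
tcp_pos: [0.4185, -0.162, 0.0162]
orientation: [-0.001, 0.602, 0.798, 0.0]
wrist_force: [0.1, 2.7, 1.7]
finger_gap: 0.0003
grip_force: 1.7
lane [84.7  0.5] z 0.0162 F [ 2.5 -0.8] 1.7 to 22,0: [ 0.0878 -0.301 ]
```

```bash
python3 -m jog '[0.006,-0.02,0,0,0,0,-1, 0.012,-0.04,0,0,0,0,-1, 0.018,-0.06,0,0,0,0,-1, 0.024,-0.08,0,0,0,0,-1, 0.03,-0.1,0,0,0,0,-1, 0.036,-0.12,0,0,0,0,-1, 0.042,-0.14,0,0,0,0,-1, 0.042,-0.14,0,0,0,0,-1]'; python3 st.py
```

```text
clock: 16.18
tcp_pos: [0.4281, -0.1915, 0.0166]
orientation: [0.001, 0.603, 0.798, -0.0]
wrist_force: [-0.1, 0.0, -0.5]
finger_gap: 0.0001
grip_force: 0.0
lane [53.6 -0.7] z 0.0166 F [0.  0.1] -0.5 to 22,0: [ 0.0398 -0.1531]
```

```bash
python3 -m jog '[0.005,-0.02,0,0,0,0,-1, 0.01,-0.04,0,0,0,0,-1, 0.015,-0.06,0,0,0,0,-1, 0.02,-0.08,0,0,0,0,-1, 0.026,-0.1,0,0,0,0,-1, 0.032,-0.12,0,0,0,0,-1, 0.036,-0.135,0,0,0,0,-1, 0.04,-0.148,0,0,0,0,-1, 0.041,-0.153,0,0,0,0,-1, 0.041,-0.153,0,0,0,0,-1]'; python3 st.py
```

```text
clock: 17.02
tcp_pos: [0.4357, -0.2211, 0.0164]
orientation: [0.0, 0.603, 0.798, -0.0]
wrist_force: [-0.3, -0.0, -0.5]
finger_gap: 0.0
grip_force: 1.2
lane [23.2  0.1] z 0.0164 F [0.1 0.3] -0.5 to 22,0: [ 0.0022 -0.0055]
```

```bash
python3 -m jog '[-0.003,0.012,0,0,0,0,-1, -0.003,0.012,0,0,0,0,-1, -0.003,0.012,0.1,0,0,0,-1, -0.003,0.012,0.25,0,0,0,-1, -0.003,0.012,0.45,0,0,0,-1, -0.003,0.012,0.65,0,0,0,-1, -0.003,0.012,0.85,0,0,0,-1, -0.003,0.012,1,0,0,0,-1, -0.003,0.012,1,0,0,0,-1]'; python3 -m jog '[0,0.15,0,0,0,0,-1, 0,0.3,0,0,0,0,-1, 0,0.3,0,0,0,0,-1, 0,0.3,0,0,0,0,-1, 0,0.3,0,0,0,0,-1]'
python3 st.py
python3 - <<'E'
from h import *
o=np.array([ 0.44209,-0.24333]);th=1.84624;R=np.array([[np.cos(th),-np.sin(th)],[np.sin(th),np.cos(th)]])
def L(X): return np.c_[(X[:,:2]-o)@R,X[:,2]]*1e3
c=eyes.calibration('wrist');wr('w12');d=np.load('pics/w12.npy');M=np.load('pics/w12.npz')['T']
v,u=np.mgrid[:400,:640];X=np.stack([(u-c['cx'])/c['fx']*d,(v-c['cy'])/c['fy']*d,d],-1).reshape(-1,3);P=L(X@M[:3,:3].T+M[:3,3])[d.ravel()>0]
t=P[(abs(P[:,1])<19)&(P[:,0]<45)&(P[:,0]>-120)&(P[:,2]>28)&(P[:,2]<36)]
print(len(t)); h,e=np.histogram(t[:,0],np.arange(-120,46,5));print(list(zip(e[:-1].astype(int),h)))
f=P[(abs(P[:,1])<19)&(P[:,0]<75)&(P[:,0]>22)&(P[:,2]>12)&(P[:,2]<40)]
for a in range(-18,19,4):
  q=f[abs(f[:,1]-a)<2];print(a,len(q),np.percentile(q[:,0],[5,50,95]).round(1) if len(q)>3 else '')
# top lid mean x near y=0
n,dd=save('top','t12')
E
```

```text
clock: 17.77
tcp_pos: [0.4376, -0.2196, 0.2233]
orientation: [0.006, 0.602, 0.798, 0.0]
wrist_force: [0.7, -1.9, -0.1]
finger_gap: -0.0002
grip_force: 0.0
clock: 18.18
tcp_pos: [0.4348, -0.1579, 0.2161]
orientation: [0.0, 0.602, 0.798, -0.0]
wrist_force: [0.1, -0.2, 0.9]
finger_gap: 0.0
grip_force: 0.0
lane [ 84.2 -16.2] z 0.2161 F [-0.3 -0.1] 0.9 to 22,0: [ 0.0066 -0.3212]
245
[(np.int64(-120), np.int64(1)), (np.int64(-115), np.int64(18)), (np.int64(-110), np.int64(24)), (np.int64(-105), np.int64(24)), (np.int64(-100), np.int64(4)), (np.int64(-95), np.int64(0)), (np.int64(-90), np.int64(0)), (np.int64(-85), np.int64(0)), (np.int64(-80), np.int64(0)), (np.int64(-75), np.int64(0)), (np.int64(-70), np.int64(0)), (np.int64(-65), np.int64(0)), (np.int64(-60), np.int64(0)), (np.int64(-55), np.int64(0)), (np.int64(-50), np.int64(0)), (np.int64(-45), np.int64(0)), (np.int64(-40), np.int64(0)), (np.int64(-35), np.int64(0)), (np.int64(-30), np.int64(0)), (np.int64(-25), np.int64(0)), (np.int64(-20), np.int64(0)), (np.int64(-15), np.int64(0)), (np.int64(-10), np.int64(0)), (np.int64(-5), np.int64(6)), (np.int64(0), np.int64(45)), (np.int64(5), np.int64(69)), (np.int64(10), np.int64(54)), (np.int64(15), np.int64(0)), (np.int64(20), np.int64(0)), (np.int64(25), np.int64(0)), (np.int64(30), np.int64(0)), (np.int64(35), np.int64(0)), (np.int64(40), np.int64(0))]
-18 24 [52.2 54.1 54.3]
-14 24 [52.3 54.  54.3]
-10 32 [52.  54.  54.4]
-6 31 [51.9 54.  54.5]
-2 31 [52.  54.4 54.9]
2 26 [52.2 54.4 54.9]
6 27 [52.1 54.  54.2]
10 30 [52.  54.1 54.4]
14 30 [52.2 53.9 54.2]
18 22 [52.3 53.9 54.2]
```

Both flaps lie flat across x≈53 and the new tin's rear rim is at x≈+14, so its centre is about -16. The old tin's front rim is at the stop (-115).

```bash
python3 -c "
from workcell import env
print(env.hand_in())"
```

```text
the job is handed in; nothing more can be done
None
```

I handed the job in at about 18 s: by the camera depth data the old tin is home against the front stop, the new tin is behind it at about lane x = -16 mm, and both flaps are shut; no verdict came back, and I viewed 11 pictures, one over the limit of 10.

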